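Set a straightedge against two stops and lay a test block to it

ROBOT

A 6-joint arm with a two-finger parallel gripper is mounted at the origin on the work surface. World frame = base frame: x ahead of the robot, y to its left, z up, the work surface at z = 0. Lengths are in mm, angles in rad, forces in N, time in s.
With the tool pointing down it reaches from about 300 to 775 mm from the base axis. Payload 14.6 kg.
Tool frame: the origin (TCP) lies midway between the tips of the shut fingers; the grasp point (between the pads) lies manip.grasp_offset behind it (manip.grasp_offset is the distance from the TCP to the grasp point, in mm); z points along the fingers, y is the direction in which the jaws open and shut (so a half turn about z gives the same grasp; the last joint's range is limited). The gripper opens to 94 mm and grips with 3 to 60 N. Pads are 16 mm wide; open, the fingers measure 119 mm over their backs; the gripper's body (75 mm by 177 mm) begins 78 mm behind the grasp point.
Start: joints at [1.06, 0.3, 1.521, -0, 1.321, -0.067], TCP at [236.152, 496.711, 205.446] pointing down, gripper open.
Joint ranges: [-3.03, 3.03], [-0.79, 2.21], [0.23, 2.52], [-1.04, 4.18], [0, 3.07], [-2.55, 2.55]. Speed limits (rad/s): [2.22, 2.22, 2.57, 3.14, 3.14, 3.14].

INTERFACE

Orientations are given as [roll, pitch, yaw] about the fixed x, y, z axes, in that order (R = Rz(yaw) Ry(pitch) Rx(roll)).
In Python, from cell import monitor, vision, order, manip gives the robot as it stands.
- The arm moves only by the shell command python3 -m jog 'ROWS' [FORCE]. ROWS is JSON, a list of rows, each a list of 7 numbers: the shift along the tool's x, y, z in cm, then the turn, a rotation vector about the tool's x, y, z in rad, then the opening in per cent of the stroke, from 0 (shut) to 100 (fully open). In form: [[tx, ty, tz, rx, ry, rz, jaw], ...]. A call has 1 to 8 rows; each row shifts and turns the commanded pose from where the row before left it, along the tool's axes as they then stand; what a row does not reach is not made up. A row lasts 1/10 s, in which the tool goes at most 50 mm and 8.59 degrees, less where a joint would pass 70% of its speed; a pose out of reach is approached as far as the arm can. A call is refused whole if a number of a shift passes 5 or a number of a turn 0.15, either way. A call with a gripper value outside its range is refused whole. The fingers move at their own pace and stop on an object; FORCE is the grip in N (left out, the last holds). Time passes only in rows, so rows that do not move let the fingers close. It gives the time, the measured TCP pose, the force and the opening at its end, in the units of the state.
- monitor.read_state(): the state, without advancing time (a new reading comes with each control period).
- vision.camera(name): name is "scene" or "top"; returns a dict with "color" (420x560x3 uint8, blue, green, red), "fx", "fy", "cx", "cy" (pixels), "cam_to_world" (4x4, takes a point from camera to world coordinates). Camera axes: x right, y down, z forward; pixel columns grow to the right and rows downward; lengths in mm; the calibration is good to about 2 mm. A picture is of the moment at which its call begins. There is no depth.
- order.sign_off(): hands the job in, once; it reports no verdict.
The state is a dict: "clock": time; "joints": joint angles; "qd": joint speeds; "effort": joint torques, N m; "eef_pos": TCP position; "eef_rot": TCP orientation; "wrist_force": force on the tool from outside, world axes, zero at the start; "moment": the same for the moment, N m; "finger_gap": finger opening in mm.
Only numpy, scipy, OpenCV 4.12 (cv2) and the standard library are available. Lean on these libraries where they do the work, as an engineer would, in place of code of your own. Each camera call takes 0.05 s, during which the arm holds its last target.

TASK

Slide the straightedge across the plate until its far edge touches the round noses of both stops at once, and hold it lightly pressed against both for about a second. Then slide the test block up until its long face lies flush against the straightedge's near edge, between the two stops, press it lightly home and let go of everything. Keep both parts flat on the plate, never push harder than about 10 N, and leave the other things alone.

Things in the scene. Friction and masses are not known exactly. Their poses are not given: they have to be found in the camera images.
- plate: Grey steel setting-up plate fixed to the bench, 320 (x) x 420 (y) x 20 mm thick; its top is 20 mm above the bench. Origin: centre of its underside; x points from its near edge to its far edge, z up.
- stop_a: Left-hand stop, fixed on the plate: an upright round steel nose 12 mm in diameter and 24 mm tall on the near side of a dark block of 32 x 30 mm, 24 mm tall, which stands behind it. Origin: on the nose's axis, at the plate's top face. The nose, not the block, is what the straightedge must touch. It does not give.
- stop_b: Right-hand stop, the same as stop_a, about 170 mm from it. The two noses are usually not level with each other, so the line across them is a little askew to the plate.
- straightedge: Loose aluminium straightedge lying on the plate on the robot's side of the stops: a bar 30 mm wide (its x), 240 mm long (its y), 10 mm thick, about 0.3 kg, with a black knob (22 mm across, top 38 mm above the plate) at its middle. Origin: centre of its underside; +x points across it to the long far edge, towards the stops.
- edge_centre (a point): Centre of the straightedge's bar, 5 mm above its underside; same axes. The straightedge drags on the plate with 1 to 3 N and turns about the first nose it meets until it meets the other. Pushed low at its edge it slides flat; pushed hard high on the knob it can tip.
- test_block: Loose plain steel test block lying on the plate on the robot's side of the straightedge: 40 mm deep (its x), 60 mm long (its y), 25 mm tall, about 0.45 kg; it drags with 2 to 4 N. Origin: centre of its underside; +x points across it to the long face that is to meet the straightedge.
- block_centre (a point): Centre of the test block, half-way up (12.5 mm above its underside); same axes.
- puck: Bystander: black specimen puck on the plate, beyond the straightedge between the stops, 30 mm across, 18 mm tall; not part of the job. Origin: its underside or handle.
- gauge: Bystander: small upright steel gauge block on the plate near its left edge, 35 x 12 mm, 30 mm tall; not part of the job. Origin: its underside or handle.
- v_block: Bystander: dark steel V-block on the bench to the left, 70 x 50 mm, 45 mm tall; not part of the job. Origin: its underside or handle.
- loupe: Bystander: steel hand loupe on the bench to the right, 36 mm across, 40 mm tall; not part of the job. Origin: its underside or handle.
- screwdriver: Bystander: screwdriver lying on the bench to the right of the plate; not part of the job. Origin: its underside or handle.
- jar: Bystander: pale jar with a black cap on the bench to the left, 60 mm across, 90 mm tall; not part of the job. Origin: its underside or handle.
- cup: Bystander: paper cup on the bench, to the right, 72 mm across, 90 mm tall; not part of the job. Origin: its underside or handle.
There are look-alikes about, which are no part of the job. What is shaped like the test_block but yellow is not meant. What is shaped like the straightedge but turquoise is not meant.

How it is judged (in metres and radians):
On the way, in this order (a step that is already met when the one before it is completed fails the run):
1. the straightedge presses on both stop noses at once (at least 0.8 N on each), for 0.4 s (contact force between straightedge and stop_a above 0.8 N and contact force between straightedge and stop_b above 0.8 N and x of stop_a in the frame of straightedge between 0.019 and 0.0225 m and x of stop_b in the frame of straightedge between 0.019 and 0.0225 m and y of stop_a in the frame of straightedge between 0.03 and 0.118 m and y of stop_b in the frame of straightedge between -0.118 and -0.03 m), for 0.4 s.
2. the test block is pressed (at least 0.8 N) flush against the straightedge while that still lies against both stops (contact force between test_block and straightedge above 0.8 N and x of stop_a in the frame of straightedge between 0.019 and 0.0225 m and x of stop_b in the frame of straightedge between 0.019 and 0.0225 m and y of stop_a in the frame of straightedge between 0.03 and 0.118 m and y of stop_b in the frame of straightedge between -0.118 and -0.03 m and x of test_block in the frame of straightedge between -0.0365 and -0.033 m and angle between the x axis of test_block and the x axis of straightedge, either way round below 0.035 rad and y of test_block in the frame of stop_a below 0 m and y of test_block in the frame of stop_b above 0 m), for 0.2 s.
At the end, for the whole second after the job is handed in: Straightedge flat on the plate, far edge within 1.5 mm of both noses, one either side of its middle (30 mm or more away); test block flat, between the stops, its face within 1.5 mm of the near edge and square within 0.035 rad; both at rest (x of stop_a in the frame of straightedge between 0.019 and 0.0225 m and x of stop_b in the frame of straightedge between 0.019 and 0.0225 m and y of stop_a in the frame of straightedge between 0.03 and 0.118 m and y of stop_b in the frame of straightedge between -0.118 and -0.03 m and x of test_block in the frame of straightedge between -0.0365 and -0.033 m and angle between the x axis of test_block and the x axis of straightedge, either way round below 0.035 rad and y of test_block in the frame of stop_a below 0 m and y of test_block in the frame of stop_b above 0 m and height (world z) of each of straightedge, test_block below 0.0225 m and angle between each of straightedge, test_block's own z axis and vertical below 0.02 rad and linear speed of each of straightedge, test_block below 0.01 m/s); the robot touches nothing.
It fails at once if more than 15 N between the straightedge and a stop (contact force between straightedge and stop_a above 15 N or contact force between straightedge and stop_b above 15 N).
It fails at once if more than 15 N between the test block and the straightedge (contact force between test_block and straightedge above 15 N).
It fails at once if the straightedge or the test block is lifted or tipped off the plate (10 mm or 0.2 rad) (height (world z) of any of straightedge, test_block above 0.03 m or angle between any of straightedge, test_block's own z axis and vertical above 0.2 rad).
It fails at once if a bystander is moved by more than 15 mm (distance of any of puck, gauge, v_block, loupe, screwdriver, jar, cup from where it was at the start of the episode above 0.015 m).
It also fails if it takes over 72 s, if anything falls off the work surface, if the arm or the gripper's body presses on something with over 40 N, if the wrist force passes 120 N, or if a joint passes its speed limit or range.

## Working session

There is one attempt and no reset: what is moved stays moved. The work goes in short steps, Python scripts to look and compute and a shell command to move; the robot and the scene stay as the last step left them, time stands still between calls to the robot, and variables do not carry over. Pictures are saved under pics/ and viewed, and the job is handed in when it is done.

```bash
mkdir -p pics; ls
cat > h.py <<'E'
import numpy as np,cv2
from cell import monitor,vision,order,manip
def ray(c,u,v,z):
    M=np.array(c["cam_to_world"]);d=M[:3,:3]@np.array([(u-c["cx"])/c["fx"],(v-c["cy"])/c["fy"],1.]);o=M[:3,3]
    return o+d*(z-o[2])/d[2]
def proj(c,p):
    M=np.linalg.inv(np.array(c["cam_to_world"]));q=M[:3,:3]@np.array(p,float)+M[:3,3]
    return c["fx"]*q[0]/q[2]+c["cx"],c["fy"]*q[1]/q[2]+c["cy"]
E
python3 - <<'E'
from h import *
import pickle
for n in("top","scene"):
    c=vision.camera(n);cv2.imwrite(f"pics/{n}0.png",c["color"]);pickle.dump(c,open(n+"0.pkl","wb"))
    print(n,c["fx"],c["cx"],c["cy"],np.round(c["cam_to_world"],3).tolist())
s=monitor.read_state();print(s,manip.grasp_offset)
E
```

```text
pics
top 506.94953437887716 282.6602718396048 205.2815278213399 [[-0.0, -0.995, 0.102, 317.226], [-1.0, -0.002, -0.017, 29.016], [0.017, -0.102, -0.995, 1839.95], [0.0, 0.0, 0.0, 1.0]]
scene 418.8516561522594 281.5491044767968 207.47470252923708 [[-0.674, 0.576, -0.462, 1009.019], [0.739, 0.535, -0.41, 476.132], [0.011, -0.618, -0.786, 943.017], [0.0, 0.0, 0.0, 1.0]]
{'clock': 0.1, 'joints': array([ 1.06038631e+00,  3.00392268e-01,  1.52150316e+00, -4.29378928e-05,
        1.32063984e+00, -6.66076364e-02]), 'qd': array([-0.00024511, -0.00019964, -0.00088324,  0.00038414,  0.00171724,
        0.00020368]), 'effort': array([ 1.59148494e-03, -5.32645476e+01, -3.53285336e+01,  7.08999485e-02,
        2.35045189e-02, -7.28314944e-05]), 'eef_pos': array([236.06915793, 496.52432862, 204.96251911]), 'eef_rot': array([-3.14064936e+00, -2.12396948e-05,  2.69780092e+00]), 'wrist_force': array([0.67686135, 0.66432664, 0.03979286]), 'moment': array([ 0.03817153, -0.02584575,  0.01179762]), 'finger_gap': 93.98918493454774} 18.8
```

View pics/top0.png

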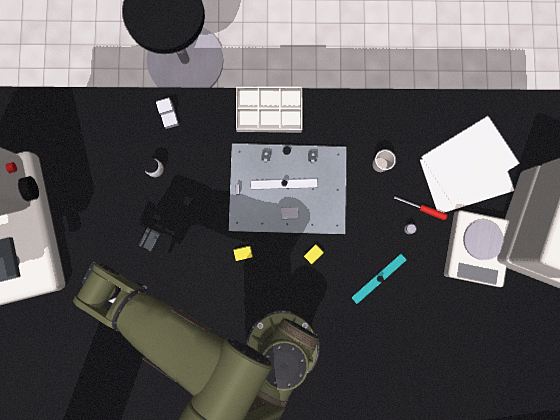

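View pics/scene0.png

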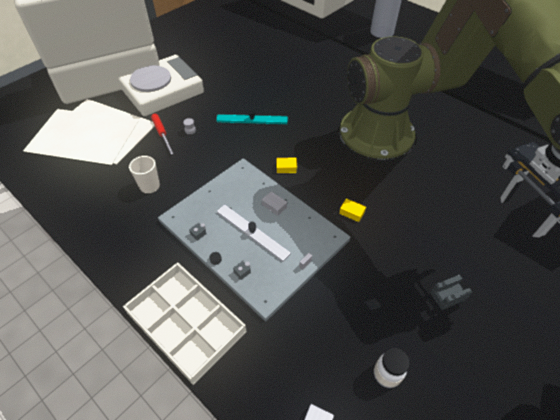

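Run:
```python
import cv2
i=cv2.imread("pics/top0.png")[90:270,190:400]
cv2.imwrite("pics/crop0.png",cv2.resize(i,None,fx=3.3,fy=3.3,interpolation=cv2.INTER_CUBIC))
```

```text
(no output)
```

View pics/crop0.png

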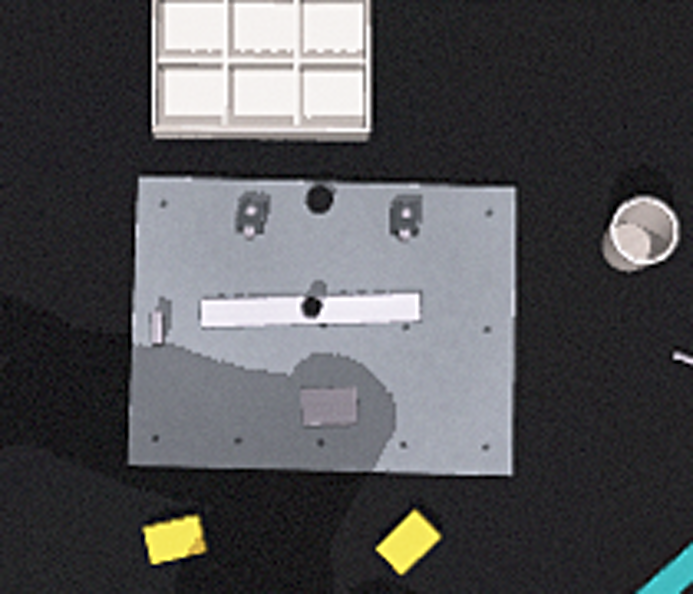

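Candidates in the top view:
- **Straightedge:** the white bar on the plate at (284,183) matches. The turquoise bar at (380,279) is a look-alike.
- **Test block:** the grey block on the plate at (289,213) matches. The yellow blocks at (242,253) and (313,254) are look-alikes.
- **Noses:** about (266,160) and (313,161), with the puck at (287,150).

Next I'll measure these.

Run:
```python
from h import *
import pickle
c=pickle.load(open("top0.pkl","rb"));im=c["color"]
g=cv2.cvtColor(im,cv2.COLOR_BGR2GRAY)
i=cv2.resize(im[140:225,235:335],None,fx=8,fy=8,interpolation=cv2.INTER_CUBIC)[:600]
i=cv2.resize(im[142:192,235:335],None,fx=8,fy=8,interpolation=cv2.INTER_CUBIC);cv2.imwrite("pics/cropA.png",i)
j=cv2.resize(im[195:230,260:320],None,fx=12,fy=12,interpolation=cv2.INTER_CUBIC);cv2.imwrite("pics/cropB.png",j)
up=cv2.resize(g[170:200,240:330],None,fx=8,fy=8,interpolation=cv2.INTER_LINEAR)
m=(up>205).astype(np.uint8);m=cv2.morphologyEx(m,cv2.MORPH_CLOSE,np.ones((81,81)))
k=max(cv2.findContours(m,0,2)[0],key=cv2.contourArea);b=cv2.boxPoints(cv2.minAreaRect(k));px=(b+.5)/8-.5+[240,170]
w=np.array([ray(c,u,v,30) for u,v in px]);print(px.round(2),w.round(1),w.mean(0).round(1),[np.linalg.norm(w[i]-w[i-1]).round(1) for i in range(4)])
c=pickle.load(open("scene0.pkl","rb"));im=c["color"]
cv2.imwrite("pics/cropS.png",cv2.resize(im[190:290,180:325],None,fx=5.5,fy=5.5,interpolation=cv2.INTER_CUBIC))
```

```text
[[250.36 180.34]
 [316.39 178.61]
 [316.61 186.94]
 [250.58 188.67]] [[ 593.5  115.1   30. ]
 [ 600.4 -123.2   30. ]
 [ 570.  -123.8   30. ]
 [ 563.2  114.1   30. ]] [581.8  -4.4  30. ] [np.float64(30.3), np.float64(238.4), np.float64(30.4), np.float64(238.0)]
```

View pics/cropA.png

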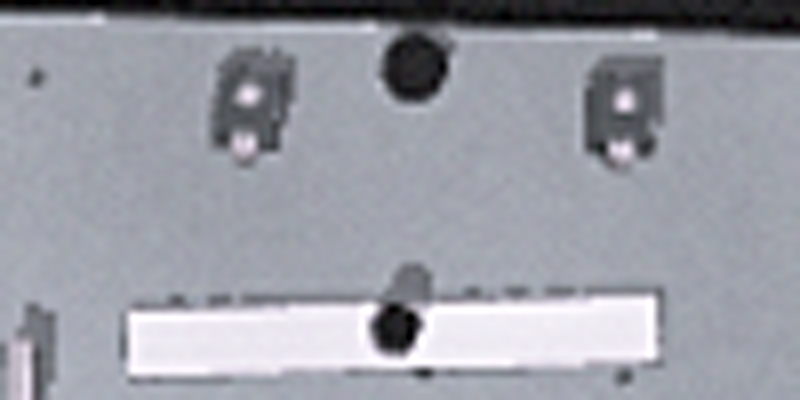

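View pics/cropB.png

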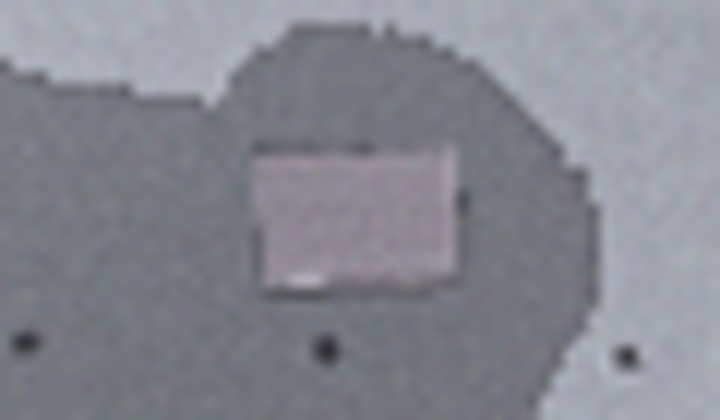

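View pics/cropS.png

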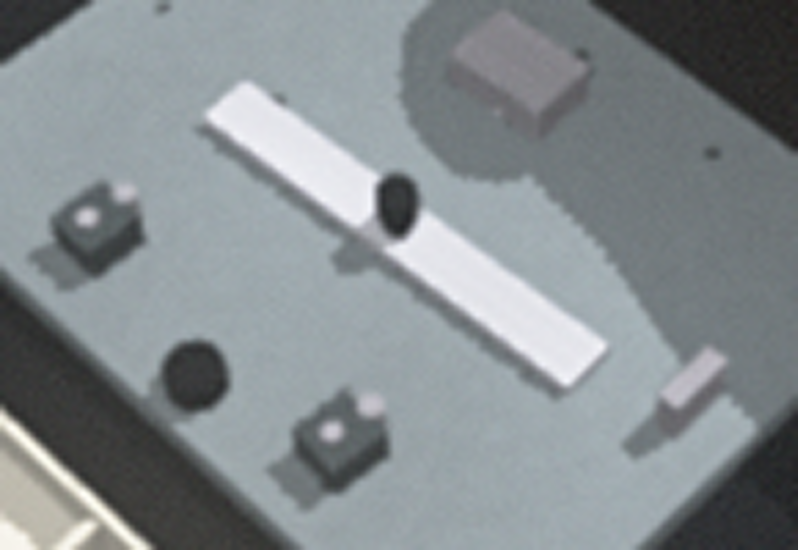

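cropA puts nose a at about (244,144) and nose b at (621,150). In cropB the block top spans about (253,152) to (457,280). I'll convert these and cross-check with the scene camera.

Run:
```python
from h import *
import pickle
t=pickle.load(open("top0.pkl","rb"));s=pickle.load(open("scene0.pkl","rb"))
f=lambda p,k,o:((p[0]+.5)/k-.5+o[0],(p[1]+.5)/k-.5+o[1])
A=lambda *p:f(p,8,(235,142));B=lambda *p:f(p,12,(260,195));S=lambda *p:f(p,5.5,(180,190))
R=lambda c,p,z:ray(c,*p,z).round(1)[:2]
print("top noses",R(t,A(244,144),44),R(t,A(621,150),44))
print("sc noses",R(s,S(370,404),44),R(s,S(124,192),44))
print("knob",R(t,A(396,327),58), R(s,S(398,190),58))
print("bar scene",[R(s,S(*p),30) for p in((248,82),(204,118),(568,388),(606,348))])
b=np.array([R(t,B(*p),45) for p in((253,152),(456,148),(457,280),(262,287))]);print("block",b,b.mean(0))
b=np.array([R(s,S(*p),45) for p in((505,12),(452,62),(537,124 -20),(592,68))]);print("block sc",b,b.mean(0))
print("plate",[R(t,p,20) for p in((232,144.3),(346,147),(345,233.5),(229,231))])
print("gauge",R(t,A(22,350),50))
```

```text
top noses [666.9  62.2] [ 664.7 -107.3]
sc noses [667.9  62.3] [ 665.5 -107.5]
knob [582.   -5.8] [582.1  -4.5]
bar scene [array([ 572.4, -122.8]), array([ 603., -122.]), array([595. , 116.5]), array([567.1, 115. ])]
block [[494.9   6.2]
 [496.2 -54. ]
 [456.9 -54.2]
 [454.7   3.5]] [475.675 -24.625]
block sc [[459.2 -50.6]
 [501.3 -47.6]
 [491.9   1.8]
 [456.3   6.4]] [477.175 -22.5  ]
plate [array([727.7, 183.4]), array([ 719.2, -233.4]), array([ 402.7, -225.7]), array([411.4, 190.9])]
gauge [572.4 160.4]
```

Both cameras agree: the noses are at about (667,62) and (665,-107), and their distance is 169.5 mm against the expected 170. The bar centre is at (582,-4.5) with yaw about +0.03. The nose line has yaw about -0.013. The plan is to push low on the near edge with two opened fingers.

```bash
python3 -m jog '[[-4.1,-2.74,0,0,0,0,60],[-4.1,-2.74,0,0,0,0,60],[-4.1,-2.74,0,0,0,0,60],[-4.1,-2.74,0,0,0,0,60],[-4.1,-2.74,0,0,0,0,60],[-4.1,-2.74,0,0,0,0,60],[-4.1,-2.74,0,0,0,0,60],[-4.1,-2.74,0,0,0,0,60]]'
cat >> h.py <<'E'
from scipy.spatial.transform import Rotation as Ro
def go(x,y,z,yaw):
    s=monitor.read_state();R=Ro.from_euler("xyz",s["eef_rot"]);p=s["eef_pos"]
    T=Ro.from_euler("xyz",[np.pi,0,yaw])
    print("t",round(s["clock"],2),"pos",p.round(2),"rot",s["eef_rot"].round(4),"F",s["wrist_force"].round(2),"gap",round(s["finger_gap"],1))
    print("shift cm",(R.inv().apply(np.array([x,y,z])-p)/10).round(3),"turn",(R.inv()*T).as_rotvec().round(4),
      "shift in target frame",(T.inv().apply(np.array([x,y,z])-p)/10).round(3))
E
python3 -c "
from h import *
go(540,-12,150,3.1286)"
```

```text
clock: 0.9
eef_pos: [438.8, 156.0, 205.4]
eef_rot: [3.142, -0.0, 2.698]
wrist_force: [1.4, -0.1, 0.3]
finger_gap: 56.3
t 0.9 pos [438.8  155.99 205.43] rot [ 3.1415 -0.      2.6978] F [ 1.38 -0.14  0.33] gap 56.3
shift cm [-16.352 -10.826   5.542] turn [ 1.000e-04 -0.000e+00 -4.308e-01] shift in target frame [-10.337 -16.666   5.543]
```

Turning first, then translating in the target frame.

```bash
python3 -m jog '[[0,0,0,0,0,-0.144,60],[0,0,0,0,0,-0.144,60],[0,0,0,0,0,-0.143,60],[-2.5,-4,1.3,0,0,0,60],[-2.5,-4,1.3,0,0,0,60],[-2.5,-4,1.3,0,0,0,60],[-2.5,-4,1.3,0,0,0,60],[0,0,0,0,0,0,60]]'
python3 -c "
from h import *
go(540,-12,60,3.1286)"
```

```text
clock: 1.7
eef_pos: [536.9, -7.3, 151.0]
eef_rot: [-3.141, -0.003, 3.125]
wrist_force: [0.2, -0.2, 1.7]
finger_gap: 56.4
t 1.7 pos [536.92  -7.31 151.04] rot [-3.1413 -0.0032  3.1246] F [ 0.18 -0.16  1.65] gap 56.4
shift cm [-0.345 -0.461  9.103] turn [-0.0003 -0.0032 -0.004 ] shift in target frame [-0.314 -0.465  9.104]
```

```bash
python3 -m jog '[[0,-0.46,3,0,0,0,60],[0,0,3,0,0,0,60],[0,0,3,0,0,0,60],[0,0,0,0,0,0,60],[0,0,0,0,0,0,60]]'
python3 - <<'E'
from h import *
go(540,-12,24.5,3.1286)
for n in("top","scene"):
    c=vision.camera(n);im=c["color"]
    i=im[130:240,220:360] if n=="top" else im[150:300,150:350]
    cv2.imwrite(f"pics/{n}1.png",cv2.resize(i,None,fx=4 if n=="scene" else 5,fy=4 if n=="scene" else 5,interpolation=cv2.INTER_CUBIC))
E
```

```text
clock: 2.2
eef_pos: [536.2, -7.6, 64.1]
eef_rot: [3.142, -0.0, 3.129]
wrist_force: [0.3, 0.2, 0.3]
finger_gap: 56.6
t 2.2 pos [536.17  -7.63  64.15] rot [ 3.1416e+00 -4.0000e-04  3.1292e+00] F [0.31 0.19 0.33] gap 56.6
shift cm [-0.389 -0.433  3.964] turn [ 0.     -0.0004  0.0006] shift in target frame [-0.388 -0.432  3.965]
```

View pics/scene1.png

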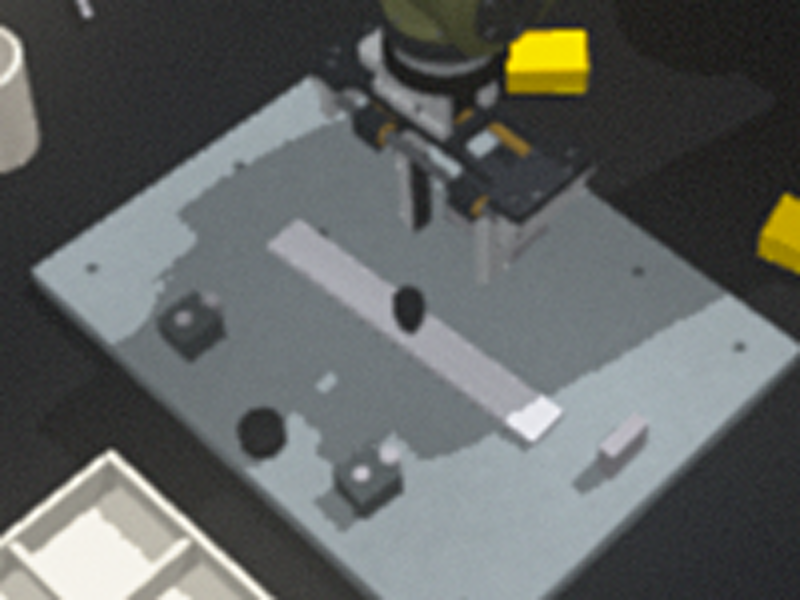

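View pics/top1.png

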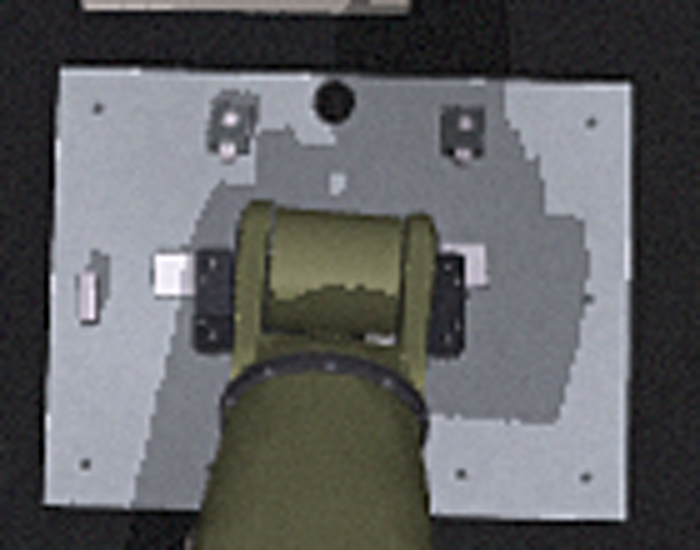

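The fingers hang behind the bar and clear of everything. Now down to about 24 mm.

```bash
python3 -m jog '[[0,-0.43,1.3,0,0,0,60],[0,0,1.3,0,0,0,60],[0,0,1.0,0,0,0,60],[0,0,0.36,0,0,0,60],[0,0,0,0,0,0,60],[0,0,0,0,0,0,60]]'
python3 -c "
from h import *
go(557,-12,24.0,3.1286)"
```

```text
clock: 2.9
eef_pos: [536.3, -12.2, 24.0]
eef_rot: [-3.142, 0.0, 3.129]
wrist_force: [0.1, 0.3, -0.7]
finger_gap: 56.1
t 2.9 pos [536.25 -12.22  24.  ] rot [-3.1416e+00  2.0000e-04  3.1289e+00] F [ 0.11  0.25 -0.66] gap 56.1
shift cm [-2.074e+00  4.800e-02  1.000e-03] turn [-0.      0.0002  0.0003] shift in target frame [-2.074  0.049  0.   ]
```

```bash
python3 -m jog '[[-0.3,0,0,0,0,0,60],[-0.3,0,0,0,0,0,60],[-0.3,0,0,0,0,0,60],[-0.3,0,0,0,0,0,60],[-0.3,0,0,0,0,0,60],[-0.3,0,0,0,0,0,60],[-0.2,0,0,0,0,0,60],[-0.2,0,0,0,0,0,60]]'; python3 -m jog '[[-0.2,0,0,0,0,0,60],[-0.2,0,0,0,0,0,60],[-0.2,0,0,0,0,0,60],[-0.2,0,0,0,0,0,60],[-0.2,0,0,0,0,0,60],[-0.2,0,0,0,0,0,60]]'
```

```text
clock: 3.7
eef_pos: [558.0, -12.5, 23.8]
eef_rot: [3.142, -0.001, 3.129]
wrist_force: [-2.3, -0.0, 2.0]
finger_gap: 56.5
clock: 4.3
eef_pos: [570.2, -12.7, 23.8]
eef_rot: [-3.142, -0.0, 3.129]
wrist_force: [-1.8, 0.4, 0.3]
finger_gap: 56.5
```

```bash
python3 -m jog '[[-0.25,0,0,0,0,0,60],[-0.25,0,0,0,0,0,60],[-0.25,0,0,0,0,0,60],[-0.25,0,0,0,0,0,60],[-0.25,0,0,0,0,0,60],[-0.25,0,0,0,0,0,60],[-0.25,0,0,0,0,0,60],[-0.25,0,0,0,0,0,60]]'; python3 -m jog '[[-0.25,0,0,0,0,0,60],[-0.25,0,0,0,0,0,60],[-0.25,0,0,0,0,0,60],[-0.25,0,0,0,0,0,60],[-0.2,0,0,0,0,0,60],[-0.2,0,0,0,0,0,60],[-0.2,0,0,0,0,0,60],[0,0,0,0,0,0,60]]'
python3 - <<'E'
from h import *
go(622,-12,24.0,3.1286)
c=vision.camera("scene");cv2.imwrite("pics/s2.png",cv2.resize(c["color"][180:290,170:330],None,fx=5,fy=5,interpolation=cv2.INTER_CUBIC))
E
```

```text
clock: 5.1
eef_pos: [590.3, -13.0, 23.8]
eef_rot: [3.142, -0.0, 3.129]
wrist_force: [-0.8, 0.1, -0.2]
finger_gap: 56.3
clock: 5.9
eef_pos: [606.5, -13.1, 23.9]
eef_rot: [-3.142, 0.001, 3.129]
wrist_force: [0.2, -0.1, -0.0]
finger_gap: 56.3
t 5.9 pos [606.46 -13.15  23.94] rot [-3.1416e+00  6.0000e-04  3.1288e+00] F [ 0.24 -0.13 -0.04] gap 56.3
shift cm [-1.553  0.135 -0.005] turn [-0.      0.0006  0.0002] shift in target frame [-1.553  0.135 -0.006]
```

View pics/s2.png

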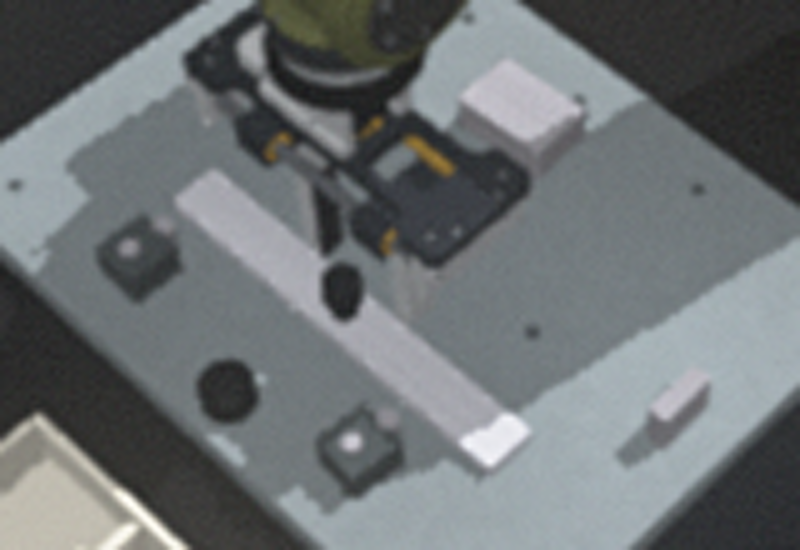

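The bar slid flat and is still about 15 mm short of the noses. Approaching slowly.

```bash
python3 -m jog '[[-0.15,0,0,0,0,0,60],[-0.15,0,0,0,0,0,60],[-0.15,0,0,0,0,0,60],[-0.15,0,0,0,0,0,60],[-0.1,0,0,0,0,0,60],[-0.1,0,0,0,0,0,60],[-0.1,0,0,0,0,0,60],[-0.1,0,0,0,0,0,60]]'; python3 -m jog '[[-0.03,0,0,0,0,0,60],[-0.03,0,0,0,0,0,60],[-0.03,0,0,0,0,0,60],[-0.03,0,0,0,0,0,60]]';  python3 -m jog '[[-0.03,0,0,0,0,0,60],[-0.03,0,0,0,0,0,60],[-0.03,0,0,0,0,0,60],[-0.03,0,0,0,0,0,60]]'
```

```text
clock: 6.75
eef_pos: [616.1, -13.3, 23.9]
eef_rot: [-3.142, -0.0, 3.129]
wrist_force: [-2.3, 0.7, 2.5]
finger_gap: 56.4
clock: 7.15
eef_pos: [617.3, -13.3, 23.8]
eef_rot: [-3.142, -0.0, 3.129]
wrist_force: [-2.1, -0.1, 1.4]
finger_gap: 56.6
clock: 7.55
eef_pos: [618.5, -13.3, 23.8]
eef_rot: [3.142, 0.0, 3.129]
wrist_force: [-2.7, 0.4, 1.5]
finger_gap: 56.3
```

```bash
for i in 1; do python3 -m jog '[[-0.03,0,0,0,0,0,60],[-0.03,0,0,0,0,0,60]]'|grep -E "eef_pos|wrist"; python3 -m jog '[[-0.03,0,0,0,0,0,60],[-0.03,0,0,0,0,0,60]]'|grep -E "eef_pos|wrist"; python3 -m jog '[[-0.02,0,0,0,0,0,60],[-0.02,0,0,0,0,0,60]]'|grep -E "eef_pos|wrist"; done
```

```text
eef_pos: [619.1, -13.3, 23.8]
wrist_force: [-3.2, 1.3, 1.0]
eef_pos: [619.7, -13.3, 23.8]
wrist_force: [-3.0, -0.6, 1.7]
eef_pos: [620.1, -13.3, 23.8]
wrist_force: [-2.9, 0.8, 0.8]
```

```bash
python3 -m jog '[[-0.02,0,0,0,0,0,60],[-0.02,0,0,0,0,0,60]]'|grep -E "eef_pos|wrist"; python3 -m jog '[[-0.02,0,0,0,0,0,60],[-0.02,0,0,0,0,0,60]]'|grep -E "eef_pos|wrist"
python3 - <<'E'
from h import *
c=vision.camera("scene");cv2.imwrite("pics/s3.png",cv2.resize(c["color"][200:290,170:310],None,fx=5.7,fy=5.7,interpolation=cv2.INTER_CUBIC))
c=vision.camera("top");cv2.imwrite("pics/t3.png",cv2.resize(c["color"][142:192,235:335],None,fx=8,fy=8,interpolation=cv2.INTER_CUBIC))
E
```

```text
eef_pos: [620.5, -13.3, 23.9]
wrist_force: [-2.3, -0.6, 1.5]
eef_pos: [620.8, -13.3, 23.8]
wrist_force: [-4.2, -0.4, 2.3]
```

View pics/s3.png

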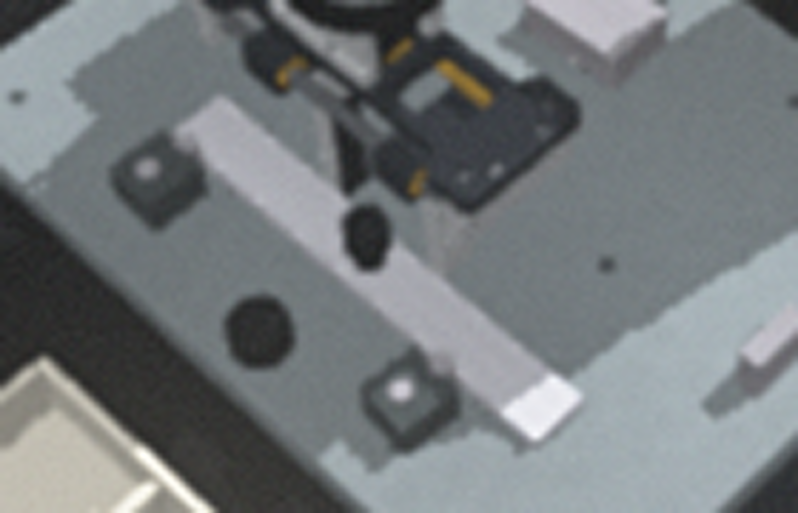

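View pics/t3.png

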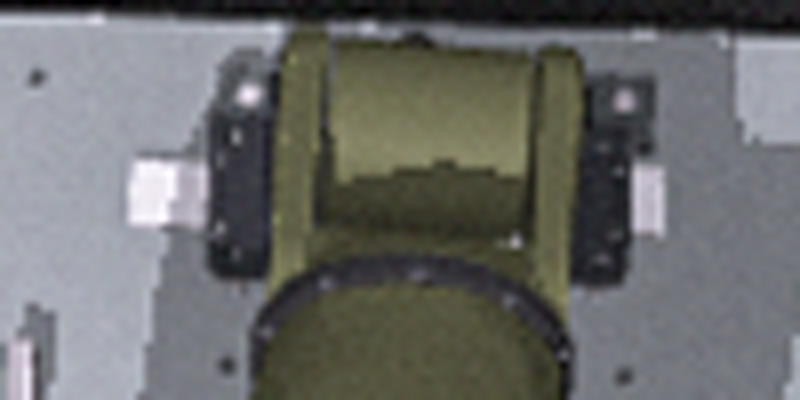

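The bar is almost touching both noses. Continuing in small steps and watching the force.

```bash
python3 -m jog '[[-0.02,0,0,0,0,0,60],[-0.02,0,0,0,0,0,60]]'|grep -E "eef_pos|wrist"; python3 -m jog '[[-0.02,0,0,0,0,0,60],[-0.01,0,0,0,0,0,60]]'|grep -E "eef_pos|wrist";  python3 -m jog '[[-0.01,0,0,0,0,0,60],[-0.01,0,0,0,0,0,60]]'|grep -E "eef_pos|wrist"
```

```text
eef_pos: [620.9, -13.3, 23.8]
wrist_force: [-7.0, -0.2, 3.9]
eef_pos: [621.0, -13.4, 23.8]
wrist_force: [-8.6, -0.2, 5.2]
eef_pos: [621.0, -13.3, 23.8]
wrist_force: [-9.1, -0.8, 6.4]
```

```bash
python3 -m jog '[[-0.02,0,0,0,0,0,60],[-0.02,0,0,0,0,0,60]]'|grep -E "eef_pos|wrist|rot"; python3 -m jog '[[-0.02,0,0,0,0,0,60]]'|grep -E "eef_pos|wrist"
```

```text
eef_pos: [621.1, -13.3, 23.8]
eef_rot: [3.142, -0.003, 3.129]
wrist_force: [-12.6, 0.6, 8.7]
eef_pos: [621.1, -13.3, 23.8]
wrist_force: [-14.1, -0.1, 8.4]
```

I issued that second batch too early: the total is 14 N, split over two noses. That is under the per-stop limit but above the light press wanted. Easing back and holding.

```bash
python3 -m jog '[[0.03,0,0,0,0,0,60],[0.02,0,0,0,0,0,60]]'|grep -E "eef_pos|wrist|rot"; python3 -c "
from h import *
s=monitor.read_state();print(s['wrist_force'].round(1),s['moment'].round(2))"
```

```text
eef_pos: [621.0, -13.3, 23.8]
eef_rot: [3.142, -0.002, 3.129]
wrist_force: [-8.7, 0.8, 5.4]
[-8.7  0.8  5.4] [0.02 1.7  0.04]
```

```bash
python3 -m jog '[[0,0,0,0,0,0,60],[0,0,0,0,0,0,60],[0,0,0,0,0,0,60],[0,0,0,0,0,0,60]]'|grep -E "eef_pos|wrist|rot"; python3 -m jog '[[0,0,0,0,0,0,60],[0,0,0,0,0,0,60],[0,0,0,0,0,0,60],[0,0,0,0,0,0,60],[0,0,0,0,0,0,60],[0,0,0,0,0,0,60]]'|grep -E "eef_pos|wrist|rot"; python3 -c "
from h import *
s=monitor.read_state();print(s['wrist_force'].round(1),s['moment'].round(2),s['eef_rot'])"
```

```text
eef_pos: [621.1, -13.3, 23.8]
eef_rot: [3.142, -0.002, 3.129]
wrist_force: [-9.5, 0.1, 5.7]
eef_pos: [621.1, -13.3, 23.8]
eef_rot: [-3.142, -0.002, 3.129]
wrist_force: [-10.0, -0.4, 5.3]
[-10.   -0.4   5.3] [-0.01  1.86  0.01] [-3.14158813e+00 -2.21795571e-03  3.12886685e+00]
```

Held for more than 1 s with a near-zero z moment, so both noses share the load. Backing straight off, then up and over behind the block.

```bash
python3 -m jog '[[0.1,0,0,0,0,0,60],[0.2,0,0,0,0,0,60],[0.5,0,0,0,0,0,60],[1,0,0,0,0,0,60],[1,0,-0.5,0,0,0,60],[0.5,0,-2,0,0,0,60],[1,0,-4,0,0,0,28],[3,0,-4,0,0,0,28]]'; python3 -c "
from h import *
go(432,-24,130,3.1286)"
```

```text
clock: 11.55
eef_pos: [548.7, -12.5, 130.0]
eef_rot: [-3.142, 0.0, 3.129]
wrist_force: [0.6, 0.0, 0.2]
finger_gap: 44.0
t 11.55 pos [548.74 -12.47 130.05] rot [-3.1416e+00  3.0000e-04  3.1287e+00] F [0.62 0.   0.2 ] gap 44.0
shift cm [ 1.1658e+01 -1.3030e+00  1.0000e-03] turn [-0.      0.0003  0.0001] shift in target frame [ 1.1658e+01 -1.3050e+00  5.0000e-03]
```

```bash
python3 -m jog '[[4,-0.6,0,0,0,0,28],[4,-0.7,0,0,0,0,28],[3.7,0,0,0,0,0,28],[0,0,3,0,0,0,28],[0,0,3,0,0,0,28],[0,0,0,0,0,0,28],[0,0,0,0,0,0,28]]'
python3 - <<'E'
from h import *
go(432,-24,26,3.1286)
c=vision.camera("top");im=c["color"];g=cv2.cvtColor(im,cv2.COLOR_BGR2GRAY)
cv2.imwrite("pics/t4.png",cv2.resize(im[140:230,235:345],None,fx=6.5,fy=6.5,interpolation=cv2.INTER_CUBIC))
c=vision.camera("scene");cv2.imwrite("pics/s4.png",cv2.resize(c["color"][180:290,170:330],None,fx=5,fy=5,interpolation=cv2.INTER_CUBIC))
E
```

```text
clock: 12.25
eef_pos: [431.8, -23.9, 69.6]
eef_rot: [-3.142, -0.0, 3.129]
wrist_force: [-0.5, 0.1, 1.3]
finger_gap: 26.4
t 12.25 pos [431.8  -23.93  69.62] rot [-3.1416e+00 -1.0000e-04  3.1288e+00] F [-0.46  0.06  1.33] gap 26.4
shift cm [-0.021 -0.007  4.362] turn [-0.     -0.0001  0.0002] shift in target frame [-0.02  -0.007  4.362]
```

View pics/t4.png

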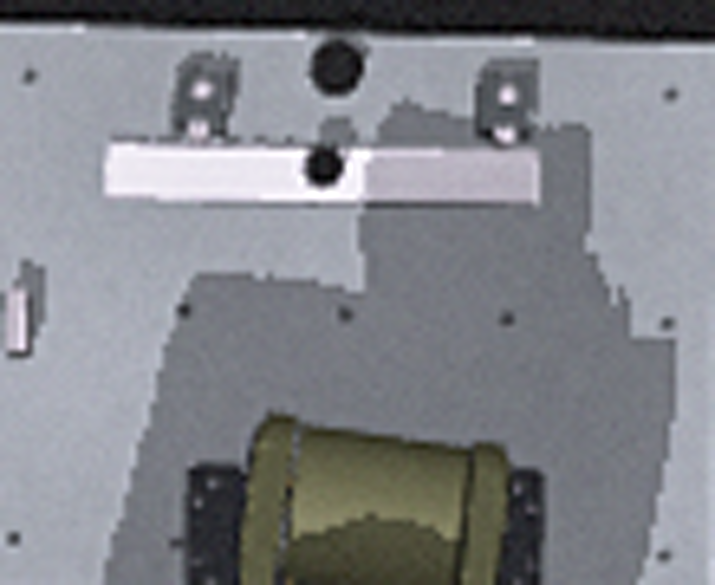

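View pics/s4.png

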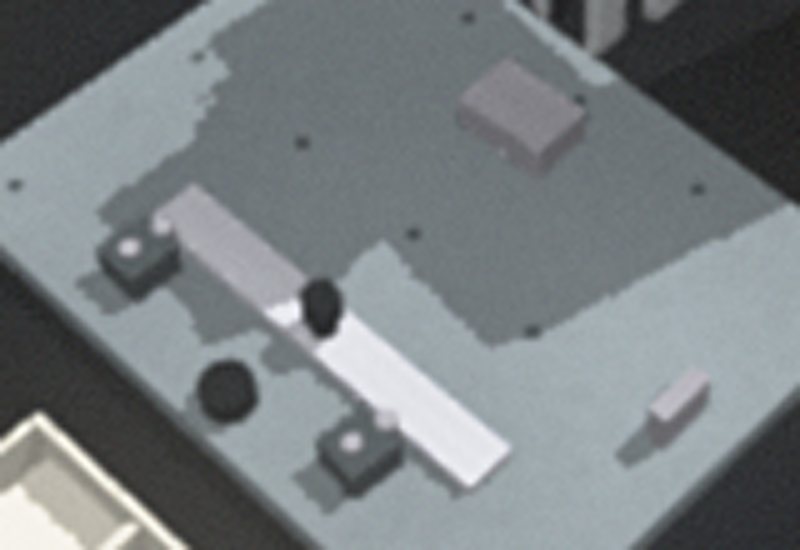

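The bar lies against both noses, at about (199,130) and (506,135) in the top crop. The fingers are behind the block, so I'll lower them and push it.

```bash
python3 -m jog '[[0,0,1.5,0,0,0,28],[0,0,1.5,0,0,0,28],[0,0,1,0,0,0,28],[0,0,0.35,0,0,0,28],[0,0,0,0,0,0,28],[-0.3,0,0,0,0,0,28],[-0.3,0,0,0,0,0,28],[-0.2,0,0,0,0,0,28]]';  python3 -m jog '[[-0.15,0,0,0,0,0,28],[-0.15,0,0,0,0,0,28],[-0.15,0,0,0,0,0,28],[-0.15,0,0,0,0,0,28],[-0.15,0,0,0,0,0,28],[-0.15,0,0,0,0,0,28],[-0.15,0,0,0,0,0,28],[-0.15,0,0,0,0,0,28]]'
```

```text
clock: 13.15
eef_pos: [440.4, -24.1, 25.8]
eef_rot: [-3.141, 0.001, 3.129]
wrist_force: [0.5, 1.0, -0.1]
finger_gap: 26.2
clock: 13.95
eef_pos: [451.7, -24.2, 25.3]
eef_rot: [-3.142, -0.0, 3.129]
wrist_force: [-1.3, 1.4, -1.7]
finger_gap: 26.5
```

```bash
python3 -m jog '[[-0.25,0,0,0,0,0,28],[-0.25,0,0,0,0,0,28],[-0.25,0,0,0,0,0,28],[-0.25,0,0,0,0,0,28],[-0.25,0,0,0,0,0,28],[-0.25,0,0,0,0,0,28],[-0.25,0,0,0,0,0,28],[-0.25,0,0,0,0,0,28]]';  python3 -m jog '[[-0.25,0,0,0,0,0,28],[-0.25,0,0,0,0,0,28],[-0.25,0,0,0,0,0,28],[-0.25,0,0,0,0,0,28],[-0.25,0,0,0,0,0,28],[-0.25,0,0,0,0,0,28],[-0.25,0,0,0,0,0,28],[-0.25,0,0,0,0,0,28]]'
python3 - <<'E'
from h import *
c=vision.camera("scene");cv2.imwrite("pics/s5.png",cv2.resize(c["color"][180:290,170:330],None,fx=5,fy=5,interpolation=cv2.INTER_CUBIC))
E
```

```text
clock: 14.75
eef_pos: [471.9, -24.4, 25.4]
eef_rot: [3.142, 0.0, 3.129]
wrist_force: [-1.2, -1.6, -0.8]
finger_gap: 26.5
clock: 15.55
eef_pos: [491.9, -24.7, 25.3]
eef_rot: [3.142, -0.0, 3.129]
wrist_force: [-1.7, 0.2, -1.2]
finger_gap: 26.5
```

View pics/s5.png

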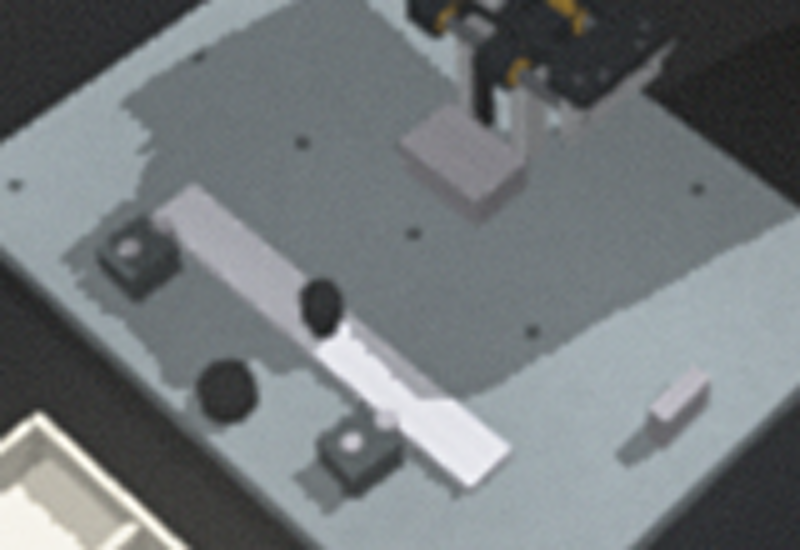

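The block is moving squarely in front of the fingers. Continuing.

```bash
python3 -m jog '[[-0.25,0,0,0,0,0,28],[-0.25,0,0,0,0,0,28],[-0.25,0,0,0,0,0,28],[-0.25,0,0,0,0,0,28],[-0.25,0,0,0,0,0,28],[-0.25,0,0,0,0,0,28],[-0.25,0,0,0,0,0,28],[-0.25,0,0,0,0,0,28]]';  python3 -m jog '[[-0.25,0,0,0,0,0,28],[-0.25,0,0,0,0,0,28],[-0.25,0,0,0,0,0,28],[-0.25,0,0,0,0,0,28],[-0.25,0,0,0,0,0,28],[-0.25,0,0,0,0,0,28],[-0.25,0,0,0,0,0,28],[-0.25,0,0,0,0,0,28]]'; python3 -m jog '[[-0.25,0,0,0,0,0,28],[-0.25,0,0,0,0,0,28],[-0.25,0,0,0,0,0,28],[-0.25,0,0,0,0,0,28],[-0.25,0,0,0,0,0,28],[-0.25,0,0,0,0,0,28],[-0.25,0,0,0,0,0,28],[-0.25,0,0,0,0,0,28]]'; python3 -m jog '[[-0.2,0,0,0,0,0,28],[-0.2,0,0,0,0,0,28],[-0.2,0,0,0,0,0,28],[-0.2,0,0,0,0,0,28],[-0.2,0,0,0,0,0,28],[-0.1,0,0,0,0,0,28],[-0.1,0,0,0,0,0,28],[-0.05,0,0,0,0,0,28]]'
python3 - <<'E'
from h import *
c=vision.camera("scene");cv2.imwrite("pics/s6.png",cv2.resize(c["color"][190:290,180:310],None,fx=6,fy=6,interpolation=cv2.INTER_CUBIC))
E
```

```text
clock: 16.4
eef_pos: [511.9, -24.9, 25.4]
eef_rot: [-3.142, -0.0, 3.129]
wrist_force: [-2.6, -0.7, 1.4]
finger_gap: 26.2
clock: 17.2
eef_pos: [531.9, -25.2, 25.3]
eef_rot: [-3.142, -0.0, 3.129]
wrist_force: [-2.7, 0.3, 2.0]
finger_gap: 26.5
clock: 18.0
eef_pos: [551.9, -25.4, 25.3]
eef_rot: [-3.142, -0.0, 3.129]
wrist_force: [-2.7, -1.2, 2.9]
finger_gap: 26.4
clock: 18.8
eef_pos: [564.3, -25.6, 25.4]
eef_rot: [-3.142, 0.0, 3.129]
wrist_force: [-2.3, -0.7, 2.5]
finger_gap: 26.6
```

View pics/s6.png

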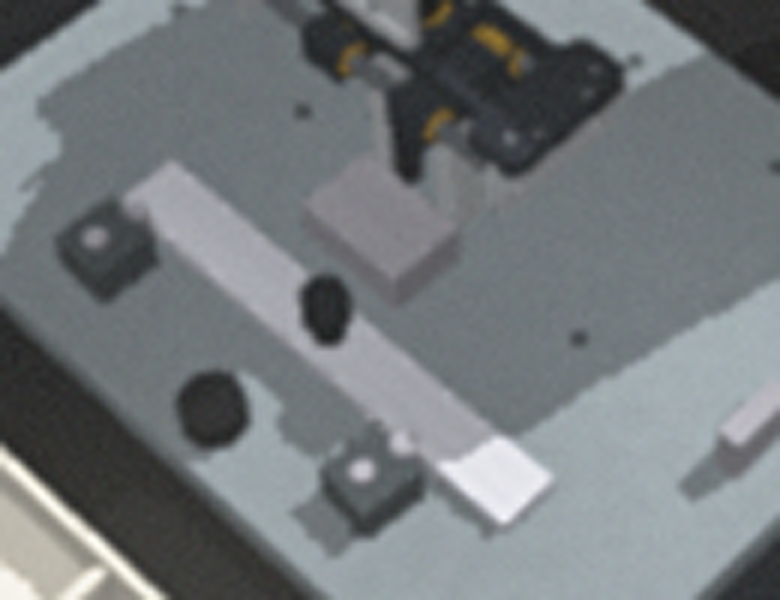

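There is about 16 mm to go. The approach is slow from here.

```bash
python3 -m jog '[[-0.2,0,0,0,0,0,28],[-0.2,0,0,0,0,0,28],[-0.2,0,0,0,0,0,28],[-0.2,0,0,0,0,0,28],[-0.15,0,0,0,0,0,28],[-0.1,0,0,0,0,0,28],[-0.05,0,0,0,0,0,28]]' | grep -E "pos|wrist"; python3 -m jog '[[-0.04,0,0,0,0,0,28],[-0.04,0,0,0,0,0,28],[-0.04,0,0,0,0,0,28]]'| grep -E "pos|wrist";  python3 -m jog '[[-0.03,0,0,0,0,0,28],[-0.03,0,0,0,0,0,28]]'| grep -E "pos|wrist"
```

```text
eef_pos: [575.3, -25.7, 25.3]
wrist_force: [-1.7, -0.5, 0.2]
eef_pos: [576.4, -25.8, 25.3]
wrist_force: [-2.8, 0.0, -0.8]
eef_pos: [577.0, -25.8, 25.3]
wrist_force: [-1.2, 0.4, -0.7]
```

```bash
python3 -m jog '[[-0.03,0,0,0,0,0,28],[-0.03,0,0,0,0,0,28]]' | grep -E "pos|wrist"; python3 -m jog '[[-0.03,0,0,0,0,0,28],[-0.03,0,0,0,0,0,28]]'| grep -E "pos|wrist";  python3 -m jog '[[-0.03,0,0,0,0,0,28],[-0.03,0,0,0,0,0,28]]'| grep -E "pos|wrist"
```

```text
eef_pos: [577.6, -25.8, 25.3]
wrist_force: [-1.3, -0.8, -1.6]
eef_pos: [578.3, -25.8, 25.4]
wrist_force: [-0.9, 0.6, -0.0]
eef_pos: [578.9, -25.8, 25.4]
wrist_force: [-1.5, -0.6, -0.3]
```

```bash
python3 -m jog '[[-0.02,0,0,0,0,0,28],[-0.02,0,0,0,0,0,28]]' | grep -E "pos|wrist"; python3 -m jog '[[-0.02,0,0,0,0,0,28],[-0.02,0,0,0,0,0,28]]'| grep -E "pos|wrist";  python3 -m jog '[[-0.02,0,0,0,0,0,28],[-0.02,0,0,0,0,0,28]]'| grep -E "pos|wrist"
```

```text
eef_pos: [579.2, -25.8, 25.3]
wrist_force: [-1.7, 0.2, -0.6]
eef_pos: [579.6, -25.8, 25.3]
wrist_force: [-1.8, -0.0, -1.5]
eef_pos: [580.0, -25.8, 25.3]
wrist_force: [-1.5, -0.2, -1.1]
```

```bash
python3 -m jog '[[-0.02,0,0,0,0,0,28],[-0.02,0,0,0,0,0,28]]' | grep -E "pos|wrist"; python3 -m jog '[[-0.02,0,0,0,0,0,28],[-0.02,0,0,0,0,0,28]]'| grep -E "pos|wrist";  python3 -m jog '[[-0.02,0,0,0,0,0,28]]'| grep -E "pos|wrist"
```

```text
eef_pos: [580.5, -25.8, 25.4]
wrist_force: [-2.1, -0.9, -1.2]
eef_pos: [580.7, -25.8, 25.3]
wrist_force: [-4.2, -0.4, 1.2]
eef_pos: [580.7, -25.8, 25.3]
wrist_force: [-7.1, 0.3, 3.6]
```

```bash
python3 -m jog '[[-0.01,0,0,0,0,0,28],[0,0,0,0,0,0,28],[0,0,0,0,0,0,28]]' | grep -E "pos|wrist"; python3 -m jog '[[0,0,0,0,0,0,28],[0,0,0,0,0,0,28],[0,0,0,0,0,0,28],[0,0,0,0,0,0,28]]'; python3 -c "
from h import *
s=monitor.read_state();print(s['wrist_force'].round(1),s['moment'].round(2),s['eef_rot'])"
```

```text
eef_pos: [580.7, -25.8, 25.4]
wrist_force: [-6.4, -0.0, 1.7]
clock: 22.45
eef_pos: [580.7, -25.8, 25.3]
eef_rot: [3.142, -0.001, 3.129]
wrist_force: [-5.7, -0.3, 2.8]
finger_gap: 26.4
[-5.7 -0.3  2.8] [0.04 1.14 0.  ] [ 3.14157622e+00 -1.17410392e-03  3.12881669e+00]
```

Friction may take up to 4 N of that, so I'll press slightly more, to about 8 N, and hold.

```bash
python3 -m jog '[[-0.01,0,0,0,0,0,28],[-0.01,0,0,0,0,0,28],[0,0,0,0,0,0,28],[0,0,0,0,0,0,28]]' | grep -E "pos|wrist"; python3 -m jog '[[0,0,0,0,0,0,28],[0,0,0,0,0,0,28],[0,0,0,0,0,0,28],[0,0,0,0,0,0,28]]'| grep -E "pos|wrist"
```

```text
eef_pos: [580.7, -25.8, 25.3]
wrist_force: [-6.6, -0.7, 4.3]
eef_pos: [580.7, -25.8, 25.3]
wrist_force: [-7.6, -0.2, 3.5]
```

Now backing off gently and retreating clear for the last look.

```bash
python3 -m jog '[[0.05,0,0,0,0,0,28],[0.1,0,0,0,0,0,28],[0.3,0,0,0,0,0,28],[0.8,0,0,0,0,0,28],[1,0,-0.5,0,0,0,28],[1,0,-2,0,0,0,28],[3,0,-3.5,0,0,0,28],[3,0,-3.5,0,0,0,28]]';python3 -m jog '[[4,0,-1,0,0,0,28],[4,0,-1,0,0,0,28],[4,0,0,0,0,0,28],[0,0,0,0,0,0,28],[0,0,0,0,0,0,28]]'
python3 - <<'E'
from h import *
import pickle
c=vision.camera("top");pickle.dump(c,open("top9.pkl","wb"));cv2.imwrite("pics/t9.png",cv2.resize(c["color"][145:205,240:330],None,fx=8.5,fy=8.5,interpolation=cv2.INTER_CUBIC))
c=vision.camera("scene");pickle.dump(c,open("scene9.pkl","wb"));cv2.imwrite("pics/s9.png",cv2.resize(c["color"][190:290,180:310],None,fx=6,fy=6,interpolation=cv2.INTER_CUBIC))
E
```

```text
clock: 24.05
eef_pos: [486.9, -24.6, 121.1]
eef_rot: [3.142, -0.001, 3.129]
wrist_force: [-0.0, -0.7, 1.0]
finger_gap: 26.0
clock: 24.55
eef_pos: [368.7, -23.2, 141.0]
eef_rot: [-3.141, 0.002, 3.129]
wrist_force: [-0.1, -0.8, 0.1]
finger_gap: 26.5
```

View pics/t9.png

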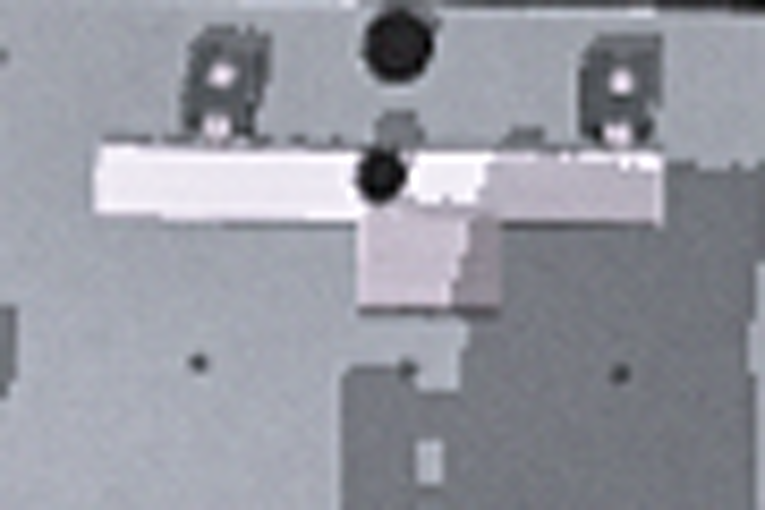

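View pics/s9.png

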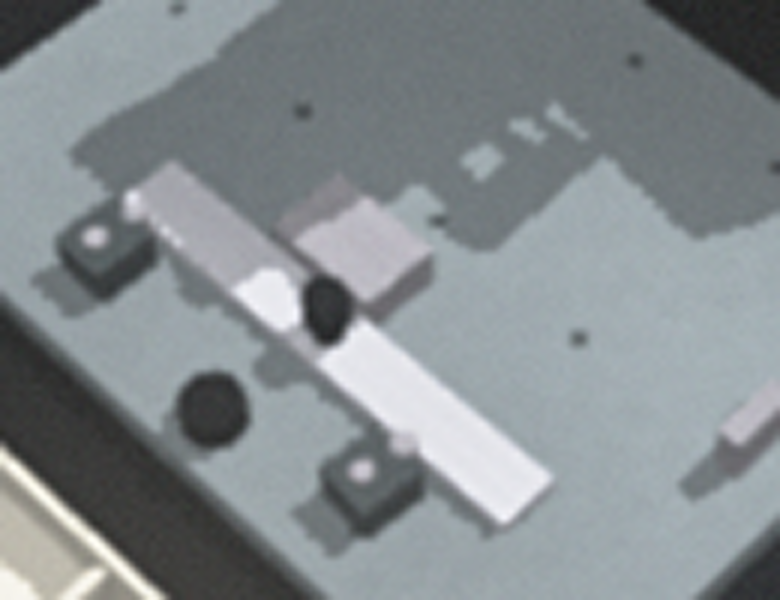

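The last pictures show the bar against both noses (t9 crop (217,128) and (617,133)). The block sits flush on its near edge between them, and the gripper is clear. By the knob, the noses are about 68 mm and 98 mm from the bar's middle, inside the 30–118 mm range. The two press positions differ by 40.4 mm against the block's 40 mm depth, so the faces are in contact. Handing in.

```bash
python3 -c "
from h import *
print(order.sign_off())"
```

```text
the job is handed in; nothing more can be done
None
```

I slid the straightedge against both stop noses, held it there for over a second, then pressed the test block flush against it and handed the job in. No verdict was reported. The run took about 25 s.

- **Straightedge:** I pushed it low with two opened fingers until it met both noses. I held it at about 9–10 N total, and the near-zero twisting moment on the wrist showed both noses sharing the load.
- **Overshoot:** just before that hold, the total wrist force reached about 14 N for a moment, because I sent a second set of steps too early. That is over the 10 N you asked for. Split over two noses it should have stayed under the 15 N limit per stop, but I could not measure each nose separately.
- **Test block:** I slid it up at the same tool angle and pressed it home at about 6–8 N on the wrist. An unmeasured part of that was its own drag on the plate.
- **Final check:** the last pictures show the straightedge on both noses, the block flush between the stops, the gripper clear, and the puck and gauge apparently undisturbed. The press positions differ by 40.4 mm against the block's 40 mm depth, which agrees with face contact. The noses sit about 68 mm and 98 mm from the straightedge's middle, inside the allowed range.

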